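# Set out a stripped spindle's parts for inspection

### The arm

A 6-joint arm with a two-finger parallel gripper is mounted at the origin on the work surface. World frame = base frame: x ahead of the robot, y to its left, z up, the work surface at z = 0. Lengths are in m, angles in rad, forces in N, time in s.
With the tool pointing down it reaches from about 0.375 to 0.9 m from the base axis. Payload 3.1 kg.
Tool frame: the origin (TCP) lies between the finger pads; the fingertips stand 11 mm ahead of it and the grasp point (between the pads) lies 8 mm behind it; z points along the fingers, y is the line along which they close (so a half turn about z gives the same grasp; the last joint's range is limited). The gripper opens to 87 mm and grips with 3 to 60 N. Pads are 19 mm wide; open, the fingers measure 117 mm over their backs; the gripper's body (75 mm by 190 mm) begins 51 mm behind the grasp point.
Start: joints at [1.01, 0.527, 1.433, -0, 1.181, -0.178], TCP at [0.233, 0.58, 0.234] pointing down, gripper open.
Joint ranges: [-3.08, 3.08], [-0.75, 2.2], [0.22, 2.44], [-1.43, 4.57], [0, 2.65], [-2.85, 2.85]. Speed limits (rad/s): [2.79, 2.79, 3.14, 3.14, 3.14, 3.14].

### API

Orientations are given as a unit quaternion [x, y, z, w].
In Python, from rig import get_obs, camera, hand_in gives the robot as it stands.
- The arm moves only by the shell command python3 -m pendant 'ROWS' [FORCE]. ROWS is JSON, a list that holds one entry, the list of rows, each a list of 7 numbers: the shift along the tool's x, y, z in m, then the turn, a rotation vector about the tool's x, y, z in degrees, then the opening, from 0 (shut) to 1 (fully open). In form: [[[x, y, z, ax, ay, az, fingers], ...]]. A call has exactly 5 rows; each row shifts and turns the commanded pose from where the row before left it, along the tool's axes as they then stand; what a row does not reach is not made up. A row lasts 1/8 s, in which the tool goes at most 62.5 mm and 10.7 degrees, less where a joint would pass 70% of its speed; a pose out of reach is approached as far as the arm can. A call with a gripper value outside its range is refused whole. The fingers move at their own pace and stop on an object; FORCE is the grip in N (left out, the last holds). Time passes only in rows, so rows that do not move let the fingers close, or fill a call up. It gives the time, the measured TCP pose, the force, the opening and the grip force at its end, in the units of the state.
- get_obs(): the state, without advancing time (a new reading comes with each control period).
- camera(name): name is "side" or "top" or "wrist"; returns a dict with "img" (420x560x3 uint8, red, green, blue), "intrinsics" (3x3 intrinsics, pixels), "R" (3x3) and "t" (3): a world point X has camera coordinates R X + t; the wrist camera has in their place "T_tool_cam" (4x4, takes a point from camera to tool coordinates, whose origin is the TCP and whose axes are the flange's). Camera axes: x right, y down, z forward; pixel columns grow to the right and rows downward; lengths in m; the calibration is good to about 2 mm. A picture is of the moment at which its call begins: read the wrist's pose just before it. There is no depth.
- hand_in(): hands the job in; it is judged then, once.
The state is a dict: "time": time; "q": joint angles; "joint_velocities": joint speeds; "joint_torque": joint torques, N m; "position": TCP position; "tool_rot": TCP orientation; "ft_force": force on the tool from outside, world axes, zero at the start; "moment": the same for the moment, N m; "grip_width": finger opening in m; "grip_force": force on a finger pad.
Only numpy, scipy, OpenCV 4.12 (cv2) and the standard library are available. Lean on these libraries where they do the work, as an engineer would, in place of code of your own. Each camera call takes 0.05 s, during which the arm holds its last target. There are 200 camera calls.

### The job

The four parts stripped off a spindle have come to the microscope room stacked on a rubber mat. Take the stack down from the top, one part at a time, leaving the rest of the stack where it stands, and set each part down flat without dropping it: the hexagon nut in the round steel dish, the ball bearing on the middle of the balance's pan, the toothed gear on the middle of the round insert of the XY microscope stage, and the flange disc on the middle of the granite surface plate. Do not shift or knock over the spare lens that stands on the bench.

Things in the scene. Friction and masses are not known exactly. Their poses are not given: they have to be found in the camera images.
- nut: dark steel hexagon nut, top of the stack: 30 across flats, 35 across corners, 16 high, threaded hole 20. Origin: centre of its underside; z up; one pair of flats faces its +x and -x (grip there, or any 60 degrees from it).
- bearing: ball bearing, a bright steel double ring with a black seal between, second from the top: 47 outside diameter, hole 20, 14 high. Origin: centre of its underside, z up.
- gear: steel spur gear with 21 teeth, third from the top: 57 outside diameter, hole 20, 15 high. Origin: centre of its underside, z up.
- flange: flat aluminium flange disc, with six small bolt holes near its edge, bottom of the stack: 68 outside diameter, hole 24, 14 high. Origin: centre of its underside, z up. It lies on a fixed square black rubber mat, 110 x 110 and 4 thick, within 3 mm of the mat's centre. Each part above lies flat on the next, within 3 mm of its centre.
- dish: fixed open round stainless dish, 116 across the rim and 10 high, walls 2; flat floor about 105 across, 3 above the bench. Origin: centre of its underside, on the bench.
- balance: fixed white bench balance, 145 x 116, 34 high, with a round flat steel pan of 92 diameter whose top is 48 above the bench; grey display and two keys at its -x end. Origin: on the bench straight under the pan's centre; the housing reaches 90 from it to -x, 55 to +x and 58 to either side.
- xystage: fixed black XY microscope stage, 116 x 116 square, top plate 38 above the bench, with a flat round green insert of 76 diameter in its middle whose face is 40 above the bench; two micrometer drums stick out 84 from the centre to -x and -y, below the top. Origin: on the bench under the insert's centre.
- granite: fixed grey speckled granite surface plate on three feet, 150 (x) x 115 (y), flat top 30 above the bench. Origin: on the bench under the plate's centre.
- lens: loose spare microscope lens standing upright on the bench, black and silver barrel, 36 diameter, 60 high, 0.22 kg. Not to be disturbed. Origin: centre of its underside. (A white pot of cotton swabs, 34 wide and 66 high, stands on the other side; it and the other tools are lower than 70 mm.)
Mind the look-alikes: they are no part of the job. Of the things that look like the nut, the smaller one is meant.

How it is judged:
On the way, in this order (a step that is already met when the one before it is completed fails the run):
1. the nut lies flat in the dish, let go, the other three still stacked where they were (horizontal distance between nut and dish below 0.038 m and z of nut in the frame of dish between -0.001 and 0.007 m and angle between nut's own z axis and vertical below 0.1 rad and contact force between nut and the fingers below 0.05 N and distance of each of bearing, gear, flange from where it was at the start of the episode below 0.025 m), for 0.2 s.
2. the bearing too lies on the balance pan, gear and flange disc still where they were (horizontal distance between nut and dish below 0.038 m and z of nut in the frame of dish between -0.001 and 0.007 m and angle between each of nut, bearing's own z axis and vertical below 0.1 rad and contact force between each of nut, bearing and the fingers below 0.05 N and horizontal distance between bearing and balance below 0.012 m and z of bearing in the frame of balance between 0.044 and 0.052 m and distance of each of gear, flange from where it was at the start of the episode below 0.025 m), for 0.2 s.
3. the gear too lies on the stage insert, the flange disc still where it was (horizontal distance between nut and dish below 0.038 m and z of nut in the frame of dish between -0.001 and 0.007 m and angle between each of nut, bearing, gear's own z axis and vertical below 0.1 rad and contact force between each of nut, bearing, gear and the fingers below 0.05 N and horizontal distance between bearing and balance below 0.012 m and z of bearing in the frame of balance between 0.044 and 0.052 m and horizontal distance between gear and xystage below 0.012 m and z of gear in the frame of xystage between 0.036 and 0.044 m and distance of flange from where it was at the start of the episode below 0.025 m), for 0.2 s.
4. the flange disc too lies on the granite plate (horizontal distance between nut and dish below 0.038 m and z of nut in the frame of dish between -0.001 and 0.007 m and angle between each of nut, bearing, gear, flange's own z axis and vertical below 0.1 rad and contact force between each of nut, bearing, gear, flange and the fingers below 0.05 N and horizontal distance between bearing and balance below 0.012 m and z of bearing in the frame of balance between 0.044 and 0.052 m and horizontal distance between gear and xystage below 0.012 m and z of gear in the frame of xystage between 0.036 and 0.044 m and horizontal distance between flange and granite below 0.015 m and z of flange in the frame of granite between 0.026 and 0.034 m), for 0.2 s.
At the end, for the whole second after the job is handed in: Lying flat (tilt under 0.1 rad, height within 4 mm), let go and at rest: the nut on the dish floor (within 38 mm of its centre), the bearing on the pan (12 mm), the gear on the stage insert (12 mm) and the flange disc on the granite (15 mm) (all of step 4 and linear speed of each of nut, bearing, gear, flange below 0.02 m/s and angular speed of each of nut, bearing, gear, flange below 0.3 rad/s); the robot touches nothing.
It fails at once if a part is dropped or thrown: it moves faster than 0.7 m/s out of the fingers (a fall of about 25 mm) ((linear speed of nut above 0.7 m/s and contact force between nut and the fingers below 0.01 N) or (linear speed of bearing above 0.7 m/s and contact force between bearing and the fingers below 0.01 N) or (linear speed of gear above 0.7 m/s and contact force between gear and the fingers below 0.01 N) or (linear speed of flange above 0.7 m/s and contact force between flange and the fingers below 0.01 N)).
It fails at once if the lens is shifted by more than 15 mm or tipped (distance of lens from where it was at the start of the episode above 0.015 m or angle between lens's own z axis and vertical above 0.25 rad).
It also fails if it takes over 125 s, if anything falls off the work surface, if the arm or the gripper's body presses on something with over 40 N, if the wrist force passes 120 N, or if a joint passes its speed limit or range.

## Working session

There is one attempt and no reset: what is moved stays moved. The work goes in short steps, Python scripts to look and compute and a shell command to move; the robot and the scene stay as the last step left them, time stands still between calls to the robot, and variables do not carry over. Pictures are saved under pics/ and viewed, at most 14 in all, crops included, and the job is handed in when it is done.

```bash
ls; mkdir -p pics; python3 - <<'E'
from rig import *
import cv2,json,numpy as np
o=get_obs();print({k:np.round(v,4).tolist() for k,v in o.items()})
for n in("top","side","wrist"):
    c=camera(n);cv2.imwrite(f"pics/{n}0.png",c["img"][...,::-1])
    print(n,{k:np.round(v,4).tolist() for k,v in c.items() if k!="img"})
    np.savez(f"{n}0.npz",**c)
E
```

```text
pics
{'time': 0.0, 'q': [1.0105, 0.5285, 1.4339, 0.0, 1.1814, -0.1785], 'joint_velocities': [-0.001, 0.002, -0.0005, 0.0005, -0.0023, -0.0023], 'joint_torque': [0.0004, -44.0042, -17.6592, 0.0634, 0.0581, -0.0002], 'position': [0.2325, 0.5794, 0.2326], 'tool_rot': [0.1898, 0.9818, -0.001, -0.0004], 'ft_force': [-0.2182, -0.1184, 0.1782], 'moment': [-0.0146, -0.0628, -0.004], 'grip_force': 0.0, 'grip_width': 0.087}
top {'intrinsics': [[462.0078, 0.0, 287.9995], [0.0, 462.0078, 202.3908], [0.0, 0.0, 1.0]], 'R': [[0.0106, -0.9998, 0.019], [-0.9899, -0.0132, -0.1411], [0.1413, -0.0173, -0.9898]], 't': [-0.0136, 0.5588, 1.0416]}
side {'intrinsics': [[393.2448, 0.0, 270.0687], [0.0, 393.2448, 212.1151], [0.0, 0.0, 1.0]], 'R': [[-0.9982, -0.0602, -0.0029], [-0.0324, 0.577, -0.8161], [0.0508, -0.8145, -0.5779]], 't': [0.5407, 0.0592, 0.8192]}
wrist {'intrinsics': [[317.0523, 0.0, 280.277], [0.0, 317.0523, 211.9026], [0.0, 0.0, 1.0]], 'T_tool_cam': [[-0.001, -0.9689, -0.2474, 0.067], [1.0, -0.0009, -0.0007, -0.0004], [0.0005, -0.2474, 0.9689, -0.1514], [0.0, 0.0, 0.0, 1.0]]}
```

View pics/top0.png

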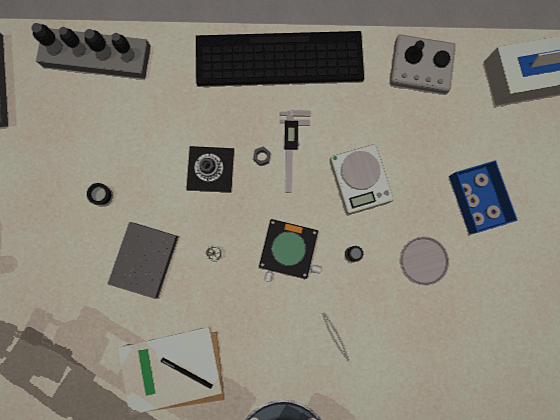

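View pics/side0.png

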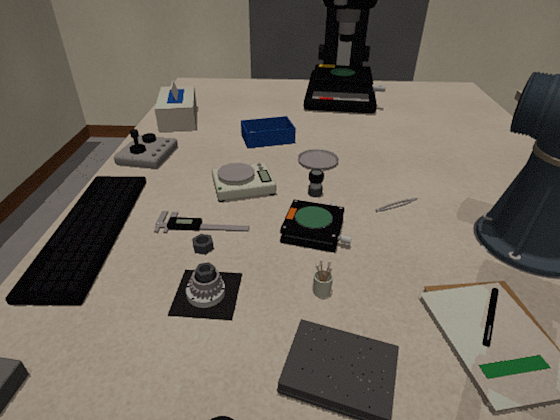

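The top view shows the mat and stack at about (210,168), balance pan (362,170), stage insert (289,249), dish (424,261), granite (144,260), lens (354,254) and swab pot (214,253). The larger look-alike nut is at (262,156). I'll zoom in to measure.

```bash
cat > h.py <<'E'
import numpy as np,cv2
from scipy.spatial.transform import Rotation as Ro
def topray(c,uv,z):
    K,R,t=c["intrinsics"],c["R"],c["t"]
    d=R.T@np.linalg.solve(K,np.r_[uv,1.]);o=-R.T@t
    return (o+d*(z-o[2])/d[2])[:2]
def wpose(c,o):
    T=np.eye(4);T[:3,:3]=Ro.from_quat(o["tool_rot"]).as_matrix();T[:3,3]=o["position"]
    W=T@c["T_tool_cam"];R=W[:3,:3].T;return dict(intrinsics=c["intrinsics"],R=R,t=-R@W[:3,3],img=c["img"])
def proj(c,P):
    p=(c["R"]@np.atleast_2d(P).T).T+c["t"];p=p@c["intrinsics"].T;return p[:,:2]/p[:,2:]
def circ(x,y,z,r,n=60):
    a=np.linspace(0,2*np.pi,n);return np.c_[x+r*np.cos(a),y+r*np.sin(a),0*a+z]
E
python3 - <<'E'
import cv2
i=cv2.imread("pics/top0.png")
a=cv2.resize(i[130:310,100:300],None,fx=4,fy=4,interpolation=cv2.INTER_CUBIC)[:600]
b=cv2.resize(i[130:310,230:460],None,fx=3.4,fy=3.3,interpolation=cv2.INTER_CUBIC)
cv2.imwrite("pics/cl.png",cv2.resize(i[135:305,100:300],None,fx=3.5,fy=3.5,interpolation=cv2.INTER_CUBIC));cv2.imwrite("pics/cr.png",cv2.resize(i[135:300,250:460],None,fx=3.5,fy=3.5,interpolation=cv2.INTER_CUBIC))
E
```

```text
(no output)
```

View pics/cl.png

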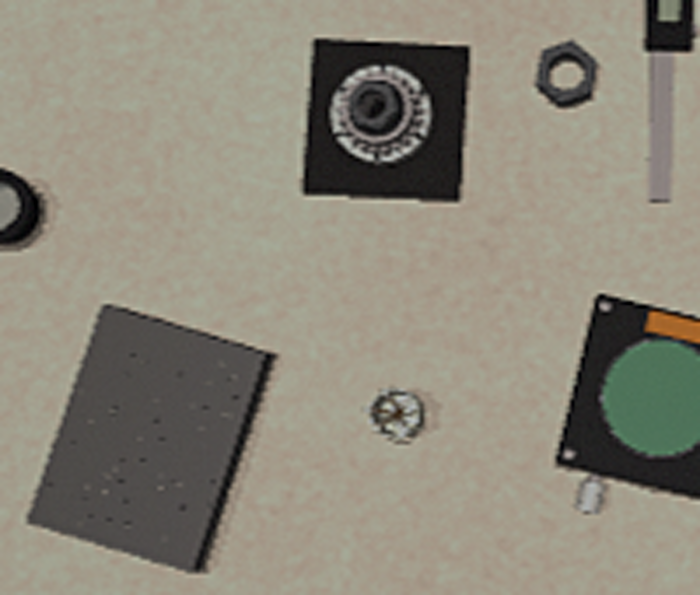

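View pics/cr.png

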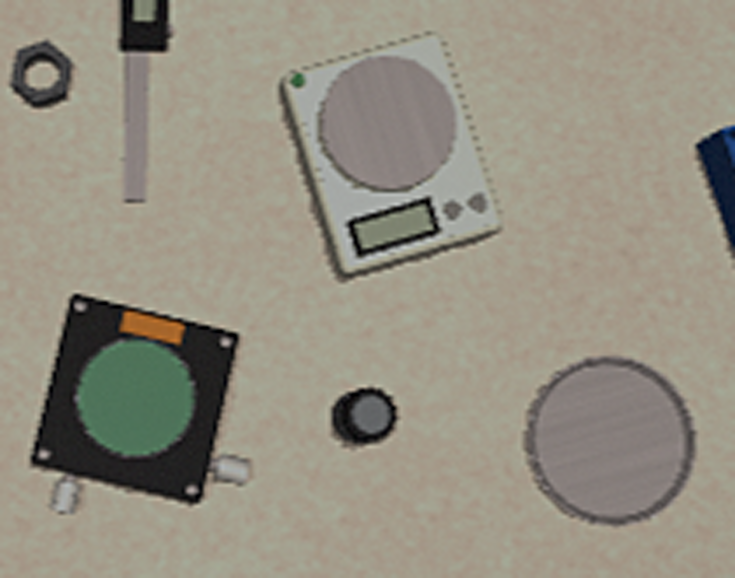

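```bash
python3 - <<'E'
from h import *
c=dict(np.load("top0.npz"))
L=lambda u,v:(100+u/3.5,135+v/3.5); R=lambda u,v:(250+u/3.5,135+v/3.5)
for n,p,z in [("nut",L(376,105),.063),("gear",L(381,113),.033),("mat",L(386,119),.004),("granite",L(150,438),.03),("stage",R(135,398),.04),("pan",R(388,123),.048),("dish",R(610,440),.01),("lens",R(370,414),.06),("pot",L(398,414),.06)]:
    print(n,topray(c,p,z).round(4))
for r in circ(0,0,0,1,1): pass
E
```

```text
nut [0.6403 0.1804]
gear [0.6415 0.1817]
mat [0.6436 0.1827]
granite [0.4212 0.3263]
stage [ 0.4509 -0.0094]
pan [ 0.6366 -0.1774]
dish [ 0.4275 -0.3328]
lens [ 0.4415 -0.1613]
pot [0.4379 0.1597]
```

```bash
cat > go.py <<'E'
# usage: go.py x y z [yaw of tool y, deg]: shift in the tool's present axes; then the turn about tool z
import sys;from h import *;from rig import get_obs
o=get_obs();a=[float(v) for v in sys.argv[1:]]
R=Ro.from_quat(o["tool_rot"]).as_matrix();d=np.array(a[:3])-o["position"]
yaw=np.degrees(np.arctan2(R[1,1],R[0,1]))
print("t",round(o["time"],2),"pos",np.round(o["position"],4),"yaw",yaw.round(2),"q6",round(o["q"][5],2),"w",round(o["grip_width"],4),"F",round(o["grip_force"],1),np.round(o["ft_force"],1))
print("tool shift mm",(R.T@d*1000).round(1),"norm",np.linalg.norm(d).round(4))
if len(a)>3:
    D=np.radians(yaw-a[3]);print("turn az", (np.degrees(D)+90)%180-90)
tilt=np.degrees(Ro.from_matrix(R.T@np.array([[R[0,0],R[0,1],0],[R[1,0],R[1,1],0],[0,0,-1]])).as_rotvec());print("tilt corr",tilt.round(2))
E
python3 go.py 0.64 0.181 0.24
```

```text
t 0.15 pos [0.2326 0.5795 0.2328] yaw 68.12 q6 -0.18 w 0.0866 F 0.0 [ 0.2  0.2 -0.6]
tool shift mm [-526.6 -218.    -7. ] norm 0.57
tilt corr [-0.09 -0.02 -0.  ]
```

```bash
for i in 1 2 3; do python3 -m pendant '[[[-0.0351,-0.0145,0,0,0,0,1],[-0.0351,-0.0145,0,0,0,0,1],[-0.0351,-0.0145,0,0,0,0,1],[-0.0351,-0.0145,0,0,0,0,1],[-0.0351,-0.0145,0,0,0,0,1]]]' 25|tail -c 400; done
python3 -m pendant '[[[0,0,0,0,0,0,1],[0,0,0,0,0,0,1],[0,0,0,0,0,0,1],[0,0,0,0,0,0,1],[0,0,0,0,0,0,1]]]'
python3 go.py 0.64 0.181 0.24
python3 - <<'E'
from h import *;from rig import *
o=get_obs();c=wpose(camera("wrist"),o);np.savez("w1.npz",**c)
i=c["img"][...,::-1].copy()
for P,z in(((.6403,.1804),.063),):
    p=proj(c,[*P,z])[0];print(p)
u,v=p.astype(int);cv2.imwrite("pics/w1.png",cv2.resize(i[max(v-90,0):v+90,max(u-120,0):u+120],None,fx=3.3,fy=3.3,interpolation=cv2.INTER_CUBIC));print(max(u-120,0),max(v-90,0))
E
```

```text
time: 0.78
position: [0.3693, 0.4463, 0.2333]
tool_rot: [0.19, 0.982, -0.0, -0.0]
ft_force: [0.7, 0.3, 0.6]
grip_width: 0.0868
grip_force: 0.0
time: 1.4
position: [0.5051, 0.3136, 0.2333]
tool_rot: [0.19, 0.982, -0.0, -0.0]
ft_force: [-0.0, 0.6, 0.6]
grip_width: 0.087
grip_force: 0.0
time: 2.02
position: [0.641, 0.181, 0.2331]
tool_rot: [0.19, 0.982, -0.0, -0.0]
ft_force: [-0.3, 0.3, -0.6]
grip_width: 0.0871
grip_force: 0.0
time: 2.65
position: [0.64, 0.1826, 0.2337]
tool_rot: [0.189, 0.982, 0.0, 0.0]
ft_force: [0.2, -0.2, -0.7]
grip_width: 0.0875
grip_force: 0.0
t 2.65 pos [0.64   0.1826 0.2337] yaw 68.18 q6 -1.08 w 0.0875 F 0.0 [ 0.2 -0.2 -0.7]
tool shift mm [-0.6 -1.5 -6.3] norm 0.0065
tilt corr [0. 0. 0.]
[278.99273625 198.71920485]
158 108
```

View pics/w1.png

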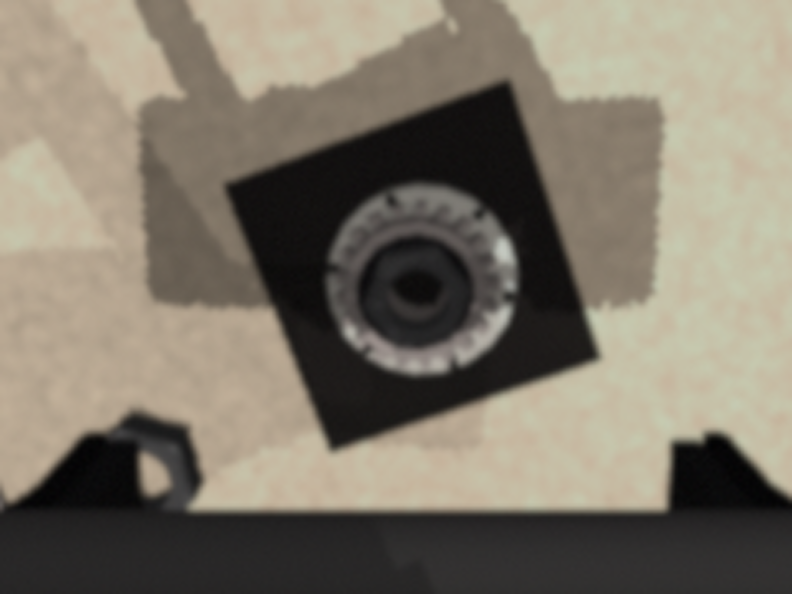

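```bash
python3 - <<'E'
from h import *
c=dict(np.load("w1.npz"));i=c["img"][...,::-1]
print(topray(c,(158+417/3.3,108+288/3.3),.063),"flange",topray(c,(158+423/3.3,108+279/3.3),.018),"mat",topray(c,(158+(226+510+598+332)/4/3.3,108+(185+81+356+449)/4/3.3),.004))
k=i[165:225,255:315].astype(float);k=np.clip(k*3.2,0,255).astype(np.uint8)
cv2.imwrite("pics/w1n.png",cv2.resize(k,None,fx=9,fy=9,interpolation=cv2.INTER_CUBIC))
E
```

```text
[0.63899234 0.18691688] flange [0.64532682 0.18728049] mat [0.64309145 0.1858499 ]
```

View pics/w1n.png

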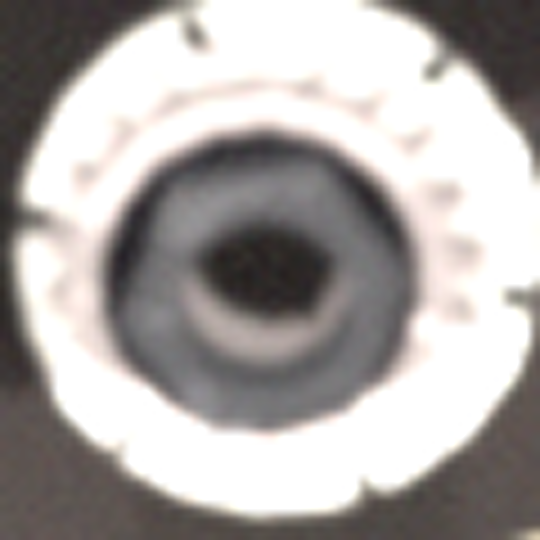

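```bash
cat > nutfit.py <<'E'
from h import *
import sys
from scipy.optimize import differential_evolution as de
f,z,x0,y0=sys.argv[1],*map(float,sys.argv[2:5])
c=dict(np.load(f));S=6
g=cv2.cvtColor(c["img"],cv2.COLOR_RGB2GRAY)
u,v=(proj(c,[x0,y0,z])[0]-32).astype(int)
k=cv2.resize(g[v:v+64,u:u+64],None,fx=S,fy=S,interpolation=cv2.INTER_CUBIC).astype(np.float32)
E=cv2.GaussianBlur(np.log(np.clip(k,8,75)),(0,0),S*.5)
gx,gy=cv2.Sobel(E,cv2.CV_32F,1,0),cv2.Sobel(E,cv2.CV_32F,0,1)
G=np.sqrt(np.hypot(gx,gy))
def hexa(p,n=25):
    a=np.radians(p[2]+30+60*np.arange(7));r=.0173
    V=np.c_[p[0]+r*np.cos(a),p[1]+r*np.sin(a),0*a+z]
    s=np.linspace(.05,.95,n)[:,None]
    P=np.vstack([V[j]*(1-s)+V[j+1]*s for j in range(6)])
    return (proj(c,P)-[u,v]+.5)*S-.5
def cost(p):
    q=hexa(p).astype(np.float32);return -cv2.remap(G,q[:,:1],q[:,1:],1).mean()
r=de(cost,[(x0-.006,x0+.006),(y0-.006,y0+.006),(0,60)],seed=1,tol=1e-6)
print("nut x y flat-angle",r.x.round(4),r.fun)
for t in range(0,60,6):
    rr=min((cost([r.x[0]+a*.0005,r.x[1]+b*.0005,t]) for a in range(-4,5) for b in range(-4,5)));print(t,round(rr,3),end="; ")
im=cv2.cvtColor(np.clip(k*3,0,255).astype(np.uint8),cv2.COLOR_GRAY2BGR)
for q in hexa(r.x,12): cv2.circle(im,tuple(int(w) for w in q),1,(0,0,255),-1)
cv2.imwrite("pics/nutfit.png",im)
E
python3 nutfit.py w1.npz .063 .64 .186
```

```text
nut x y flat-angle [ 0.6414  0.1862 48.3118] -0.5596175789833069
0 -0.555; 6 -0.552; 12 -0.543; 18 -0.537; 24 -0.536; 30 -0.537; 36 -0.542; 42 -0.555; 48 -0.559; 54 -0.553;
```

View pics/nutfit.png

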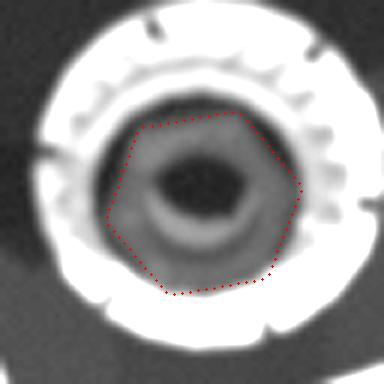

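The fit outlines the nut's hexagon face in the crop, with flat normals near 48° in the world frame. I'll turn there, go lower and look again.

```bash
python3 -m pendant '[[[0,0,0,0,0,7,1],[0,0,0,0,0,7,1],[0,0,0,0,0,6,1],[0,0,0.03,0,0,0,1],[0,0,0.03,0,0,0,1]]]' 25 >/dev/null
python3 -m pendant '[[[0,0,0.03,0,0,0,1],[0,0,0.02,0,0,0,1],[0,0,0,0,0,0,1],[0,0,0,0,0,0,1],[0,0,0,0,0,0,1]]]'
python3 go.py .641 .184 .0615 48
python3 - <<'E'
from h import *;from rig import *
o=get_obs();c=wpose(camera("wrist"),o);np.savez("w2.npz",**c)
E
python3 nutfit.py w2.npz .063 .641 .186
```

```text
time: 3.95
position: [0.6413, 0.1821, 0.125]
tool_rot: [0.357, 0.934, 0.001, 0.001]
ft_force: [0.2, -0.4, -0.5]
grip_width: 0.0868
grip_force: 0.0
t 3.95 pos [0.6413 0.1821 0.125 ] yaw 48.13 q6 -0.73 w 0.0868 F 0.0 [ 0.2 -0.4 -0.5]
tool shift mm [ 1.6  1.  63.5] norm 0.0635
turn az 0.12936734289047536
tilt corr [0.12 0.1  0.  ]
nut x y flat-angle [ 0.6375  0.1889 50.8225] -0.580157995223999
0 -0.553; 6 -0.545; 12 -0.537; 18 -0.529; 24 -0.521; 30 -0.545; 36 -0.558; 42 -0.558; 48 -0.579; 54 -0.574;
```

View pics/nutfit.png

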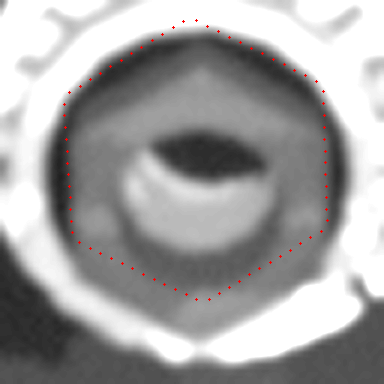

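The flats run parallel to the image's vertical, so they line up with the gripper. By eye the hexagon's centre is at about (195,212) in the crop, within 3 mm of the TCP. I'll descend and grip.

```bash
python3 -m pendant '[[[0.0015,0.002,0.02,0,0,0,1],[0,0,0.02,0,0,0,1],[0,0,0.015,0,0,0,1],[0,0,0.008,0,0,0,1],[0,0,0,0,0,0,1]]]' 20
python3 -m pendant '[[[0,0,0,0,0,0,0.6],[0,0,0,0,0,0,0.45],[0,0,0,0,0,0,0.3],[0,0,0,0,0,0,0.2],[0,0,0,0,0,0,0.1]]]' 20
python3 -m pendant '[[[0,0,0,0,0,0,0.1],[0,0,0,0,0,0,0.1],[0,0,0,0,0,0,0.1],[0,0,0,0,0,0,0.1],[0,0,0,0,0,0,0.1]]]'
```

```text
time: 4.62
position: [0.6401, 0.1844, 0.0594]
tool_rot: [0.357, 0.934, -0.0, -0.001]
ft_force: [0.6, 0.4, 0.2]
grip_width: 0.087
grip_force: 0.0
time: 5.25
position: [0.6407, 0.1845, 0.0607]
tool_rot: [0.357, 0.934, 0.0, 0.0]
ft_force: [0.3, -0.2, -0.1]
grip_width: 0.0451
grip_force: 0.0
time: 5.88
position: [0.6407, 0.1845, 0.0606]
tool_rot: [0.357, 0.934, 0.0, 0.0]
ft_force: [-0.4, 0.1, -0.4]
grip_width: 0.0295
grip_force: 20.0
```

```bash
python3 -m pendant '[[[0,0,-0.01,0,0,0,0.1],[0,0,-0.025,0,0,0,0.1],[0,0,-0.03,0,0,0,0.1],[0,0,-0.03,0,0,0,0.1],[0,0,-0.025,0,0,0,0.1]]]' 
python3 go.py 0.4275 -0.3328 0.18
python3 - <<'E'
from h import *;from rig import *
o=get_obs();c=wpose(camera("wrist"),o);np.savez("w3.npz",**c)
a=camera("top")["img"];b=c["img"][100:340,150:430]
a=cv2.resize(a[110:230,160:300],(560,480));b=cv2.resize(b,(560,480))
cv2.imwrite("pics/lift1.png",cv2.resize(np.hstack([a,b])[...,::-1],(800,343)))
E
```

```text
time: 6.5
position: [0.6407, 0.1844, 0.1825]
tool_rot: [0.357, 0.934, 0.0, 0.001]
ft_force: [-0.3, 0.5, -0.2]
grip_width: 0.0298
grip_force: 20.0
t 6.5 pos [0.6407 0.1844 0.1825] yaw 48.13 q6 -0.73 w 0.0298 F 20.0 [-0.3  0.5 -0.2]
tool shift mm [-186.5 -527.4    2.2] norm 0.5594
tilt corr [ 0.04  0.05 -0.  ]
```

View pics/lift1.png

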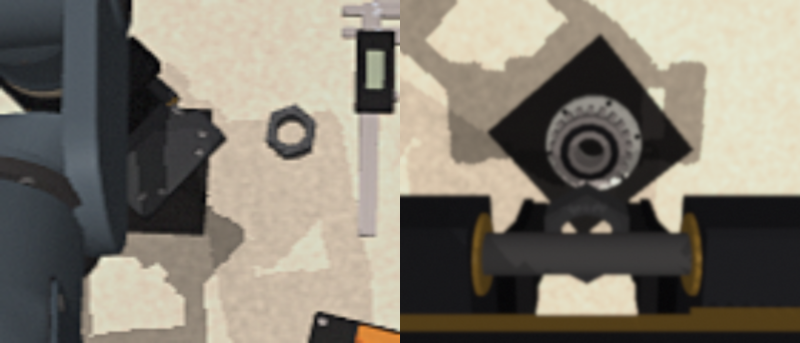

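The nut is held. Bearing, gear and flange are still stacked, with the bearing at about (591,152) in the composite.

```bash
python3 - <<'E'
from h import *
c=dict(np.load("w3.npz"))
for n,p,z in(("bearing",(591,152),.047),("flange",(594,143),.018)):print(n,topray(c,(150+(p[0]-400)*.7,100+p[1]*.7),z))
E
for i in 1 2 3; do python3 -m pendant '[[[-0.0124,-0.0352,0,0,0,0,0.1],[-0.0124,-0.0352,0,0,0,0,0.1],[-0.0124,-0.0352,0,0,0,0,0.1],[-0.0124,-0.0352,0,0,0,0,0.1],[-0.0124,-0.0352,0,0,0,0,0.1]]]' >/dev/null; done
python3 -m pendant '[[[0,0,0,0,0,0,0.1],[0,0,0.03,0,0,0,0.1],[0,0,0.03,0,0,0,0.1],[0,0,0,0,0,0,0.1],[0,0,0,0,0,0,0.1]]]'
python3 go.py 0.4275 -0.3328 0.0175
python3 - <<'E'
from h import *;from rig import *
o=get_obs();c=wpose(camera("wrist"),o);np.savez("w4.npz",**c)
b=c["img"][...,::-1].copy()
for z,r in((.01,.058),(.003,.0525)):
  for q in proj(c,circ(.4275,-.3328,z,r)):
    cv2.circle(b,tuple(int(v) for v in q),1,(0,0,255),-1)
cv2.imwrite("pics/dish.png",b)
E
```

```text
bearing [0.64349597 0.18570292]
flange [0.64536617 0.18732627]
time: 9.1
position: [0.4271, -0.3324, 0.121]
tool_rot: [0.357, 0.934, -0.0, 0.0]
ft_force: [1.4, -0.7, -0.8]
grip_width: 0.0297
grip_force: 20.0
t 9.1 pos [ 0.4271 -0.3324  0.121 ] yaw 48.17 q6 -1.71 w 0.0297 F 20.0 [ 1.4 -0.7 -0.8]
tool shift mm [ -0.5   0.  103.5] norm 0.1035
tilt corr [ 0.    0.01 -0.  ]
```

View pics/dish.png

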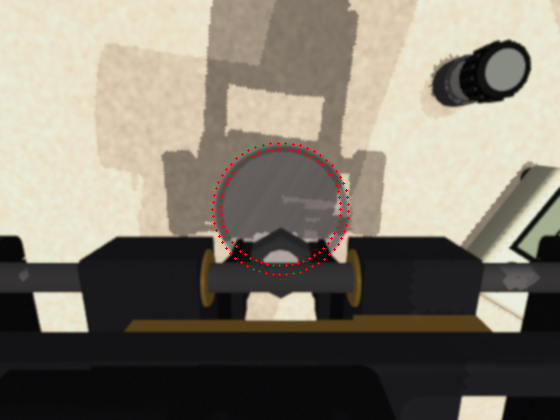

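The dish outline matches the projection to within about 2 px, so I'll set the nut down.

```bash
python3 -m pendant '[[[0,0,0.025,0,0,0,0.1],[0,0,0.03,0,0,0,0.1],[0,0,0.03,0,0,0,0.1],[0,0,0.013,0,0,0,0.1],[0,0,0.003,0,0,0,0.1]]]'
python3 -m pendant '[[[0,0,0.001,0,0,0,0.1],[0,0,0.001,0,0,0,0.1],[0,0,0,0,0,0,0.1],[0,0,0,0,0,0,0.1],[0,0,0,0,0,0,0.1]]]'
```

```text
time: 9.78
position: [0.427, -0.333, 0.0198]
tool_rot: [0.357, 0.934, -0.0, 0.0]
ft_force: [-0.8, 0.1, 0.1]
grip_width: 0.0298
grip_force: 20.0
time: 10.4
position: [0.4267, -0.3329, 0.0177]
tool_rot: [0.357, 0.934, -0.0, 0.0]
ft_force: [0.2, 0.6, -1.2]
grip_width: 0.03
grip_force: 20.0
```

```bash
python3 -m pendant '[[[0,0,0.001,0,0,0,0.1],[0,0,0,0,0,0,0.1],[0,0,0,0,0,0,0.4],[0,0,0,0,0,0,0.5],[0,0,0,0,0,0,0.55]]]'
python3 -m pendant '[[[0,0,0,0,0,0,0.55],[0,0,0,0,0,0,0.55],[0,0,-0.02,0,0,0,0.55],[0,0,-0.03,0,0,0,0.55],[0,0,-0.03,0,0,0,0.55]]]'
python3 -m pendant '[[[0,0,-0.03,0,0,0,1],[0,0,-0.03,0,0,0,1],[0,0,-0.02,0,0,0,1],[0,0,0,0,0,0,1],[0,0,0,0,0,0,1]]]'
python3 - <<'E'
from h import *;from rig import *
o=get_obs();c=wpose(camera("wrist"),o);np.savez("w5.npz",**c)
b=c["img"][...,::-1].copy()
cv2.imwrite("pics/dish2.png",b[100:320,140:420])
E
python3 go.py .6425 .1845 .18 23
```

```text
time: 11.02
position: [0.4267, -0.3328, 0.0166]
tool_rot: [0.357, 0.934, -0.0, 0.0]
ft_force: [-0.3, -0.1, 0.1]
grip_width: 0.0448
grip_force: 0.0
time: 11.65
position: [0.4265, -0.3326, 0.0972]
tool_rot: [0.357, 0.934, 0.0, -0.0]
ft_force: [0.5, 0.2, 0.3]
grip_width: 0.0478
grip_force: 0.0
time: 12.28
position: [0.4262, -0.3323, 0.1758]
tool_rot: [0.357, 0.934, 0.0, -0.001]
ft_force: [-0.6, 0.4, -0.5]
grip_width: 0.085
grip_force: 0.0
t 12.32 pos [ 0.4261 -0.3322  0.1755] yaw 48.12 q6 -1.71 w 0.0859 F 0.0 [-0.9  0.2 -0.2]
tool shift mm [183.8 529.2  -3.9] norm 0.5602
turn az 25.12263624474636
tilt corr [ 0.02 -0.13  0.  ]
```

View pics/dish2.png

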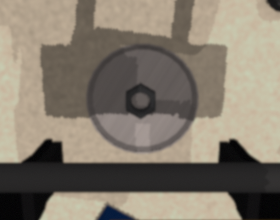

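The nut sits at (141,99), in the middle of the dish. Back to the stack for the bearing.

```bash
for i in 1 2 3; do python3 -m pendant '[[[0.0123,0.0353,0,0,0,0,1],[0.0123,0.0353,0,0,0,0,1],[0.0123,0.0353,0,0,0,0,1],[0.0123,0.0353,0,0,0,0,1],[0.0123,0.0353,0,0,0,0,1]]]' >/dev/null; done
python3 -m pendant '[[[0,0,0,0,0,0,1],[0,0,0.03,0,0,0,1],[0,0,0.02,0,0,0,1],[0,0,0,0,0,0,1],[0,0,0,0,0,0,1]]]'
python3 go.py .643 .185 .0465
python3 - <<'E'
from h import *;from rig import *
o=get_obs();c=wpose(camera("wrist"),o);np.savez("w6.npz",**c)
b=c["img"][...,::-1].copy()
for z,r,k in((.047,.0235,(0,0,255)),(.018,.034,(0,255,0))):
  for q in proj(c,circ(.643,.185,z,r)): cv2.circle(b,tuple(int(v) for v in q),1,k,-1)
cv2.imwrite("pics/bear.png",cv2.resize(b[100:320,140:420],None,fx=2,fy=2))
E
```

```text
time: 14.82
position: [0.6428, 0.184, 0.1267]
tool_rot: [0.358, 0.934, -0.0, 0.0]
ft_force: [-0.3, -0.1, 1.1]
grip_width: 0.0866
grip_force: 0.0
t 14.82 pos [0.6428 0.184  0.1267] yaw 48.09 q6 -0.73 w 0.0866 F 0.0 [-0.3 -0.1  1.1]
tool shift mm [ 0.6  0.9 80.2] norm 0.0802
tilt corr [-0.01  0.   -0.  ]
```

View pics/bear.png

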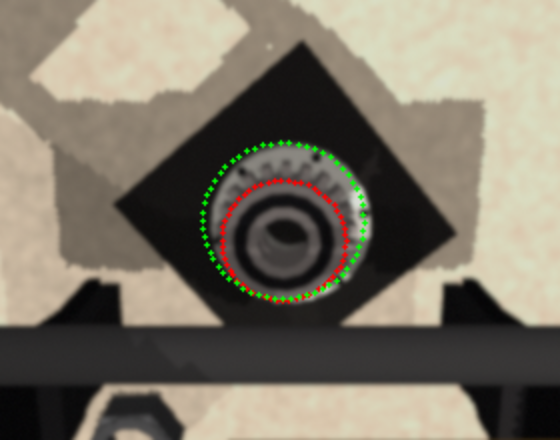

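The bearing is centred on its projection at (284,242). The flange sits about 2 mm towards +tool y. Descending to grip.

```bash
python3 -m pendant '[[[0.0006,0.0009,0.025,0,0,0,1],[0,0,0.03,0,0,0,1],[0,0,0.015,0,0,0,1],[0,0,0.01,0,0,0,1],[0,0,0,0,0,0,1]]]' 20
python3 -m pendant '[[[0,0,0,0,0,0,0.8],[0,0,0,0,0,0,0.65],[0,0,0,0,0,0,0.55],[0,0,0,0,0,0,0.45],[0,0,0,0,0,0,0.3]]]' 20
python3 -m pendant '[[[0,0,0,0,0,0,0.3],[0,0,0,0,0,0,0.3],[0,0,0,0,0,0,0.3],[0,0,-0.005,0,0,0,0.3],[0,0,-0.01,0,0,0,0.3]]]'
python3 -m pendant '[[[0,0,-0.02,0,0,0,0.3],[0,0,-0.03,0,0,0,0.3],[0,0,-0.03,0,0,0,0.3],[0,0,-0.03,0,0,0,0.3],[0,0,0,0,0,0,0.3]]]'
python3 - <<'E'
from h import *;from rig import *
o=get_obs();c=wpose(camera("wrist"),o);np.savez("w7.npz",**c)
b=c["img"][...,::-1].copy()
for z,r,k in((.033,.0285,(0,0,255)),(.018,.034,(0,255,0))):
  for q in proj(c,circ(.645,.187,z,r)): cv2.circle(b,tuple(int(v) for v in q),1,k,-1)
cv2.imwrite("pics/bear2.png",cv2.resize(b[100:320,140:420],None,fx=2,fy=2))
E
python3 go.py .6366 -.1774 .165 
```

```text
time: 15.5
position: [0.6429, 0.1856, 0.0465]
tool_rot: [0.357, 0.934, -0.0, -0.0]
ft_force: [0.6, 0.4, -0.3]
grip_width: 0.0869
grip_force: 0.0
time: 16.12
position: [0.6429, 0.1857, 0.0467]
tool_rot: [0.357, 0.934, 0.0, 0.0]
ft_force: [0.3, 0.3, 0.5]
grip_width: 0.0465
grip_force: 20.0
time: 16.75
position: [0.6423, 0.1856, 0.0613]
tool_rot: [0.357, 0.934, -0.0, -0.001]
ft_force: [-0.3, 0.6, -0.7]
grip_width: 0.0463
grip_force: 20.0
time: 17.38
position: [0.6452, 0.186, 0.1759]
tool_rot: [0.357, 0.934, 0.002, 0.004]
ft_force: [0.5, 0.3, -1.5]
grip_width: 0.0463
grip_force: 20.0
t 17.43 pos [0.6437 0.1858 0.1736] yaw 48.13 q6 -0.73 w 0.0463 F 20.0 [-0.2 -1.  -1. ]
tool shift mm [-237.1 -275.2    8.4] norm 0.3634
tilt corr [0.17 0.15 0.  ]
```

View pics/bear2.png

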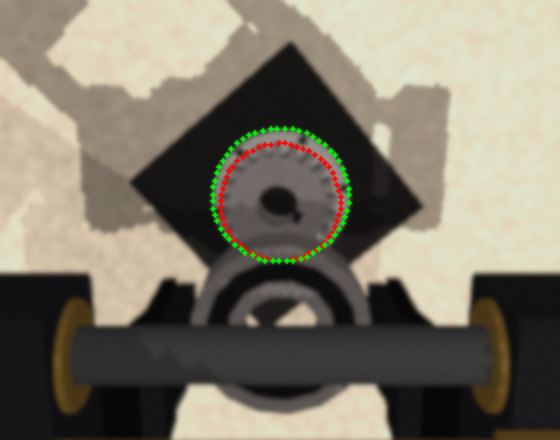

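The bearing is held. Gear and flange are still in place, matching the overlay at (0.645,0.187). Moving over the balance, then fitting the pan rim numerically.

```bash
cat > cf.py <<'E'
# cf.py x0 y0 z r vmax file : fit a known circle's edge in the wrist picture (rows above vmax), and in top0
import sys;from h import *;from rig import *
x0,y0,z,r,vm=map(float,sys.argv[1:6])
o=get_obs();c=wpose(camera("wrist"),o);np.savez(sys.argv[6],**c)
def fit(c,vm,n):
    L=cv2.GaussianBlur(cv2.cvtColor(c["img"],cv2.COLOR_RGB2LAB).astype(np.float32),(0,0),1)
    def s(x,y,r):
        q=proj(c,circ(x,y,z,r,120)).astype(np.float32);m=q[:,1]<vm
        return cv2.remap(L,q[:,:1],q[:,1:],1)[:,0],m
    def score(x,y):
        a,m=s(x,y,r-.003);b,_=s(x,y,r+.003);return np.sqrt(np.abs(a-b).sum(1)[m]).mean(),m.mean()
    g=np.arange(-.012,.0121,.001)
    best=max((*score(x0+i,y0+j),x0+i,y0+j) for i in g for j in g)
    print(n,"score %.2f arc %.2f x %.4f y %.4f"%best,"at guess %.2f"%score(x0,y0)[0])
fit(c,vm,"wrist");fit(dict(np.load("top0.npz")),420,"top")
E
for i in 1 2; do python3 -m pendant '[[[-0.0237,-0.0275,0,0,0,0,0.3],[-0.0237,-0.0275,0,0,0,0,0.3],[-0.0237,-0.0275,0,0,0,0,0.3],[-0.0237,-0.0275,0,0,0,0,0.3],[-0.0237,-0.0275,0,0,0,0,0.3]]]' >/dev/null; done
python3 -m pendant '[[[0,0,0,0,0,0,0.3],[0,0,0,0,0,0,0.3],[0,0,0,0,0,0,0.3],[0,0,0,0,0,0,0.3],[0,0,0,0,0,0,0.3]]]'
python3 cf.py .6366 -.1774 .048 .046 215 w8.npz
python3 go.py .6366 -.1774 .0627
```

```text
time: 19.3
position: [0.6358, -0.1766, 0.1716]
tool_rot: [0.357, 0.934, 0.0, -0.0]
ft_force: [0.3, -0.2, -1.8]
grip_width: 0.0462
grip_force: 20.0
wrist score 7.71 arc 0.53 x 0.6386 y -0.1764 at guess 7.03
top score 5.85 arc 1.00 x 0.6366 y -0.1754 at guess 5.45
t 19.35 pos [ 0.6359 -0.1767  0.1717] yaw 48.17 q6 -1.28 w 0.0464 F 20.0 [ 0.3  0.1 -0.1]
tool shift mm [ -1.  -0. 109.] norm 0.109
tilt corr [ 0.    0.01 -0.  ]
```

```bash
python3 -m pendant '[[[-0.001,0.0015,0.025,0,0,0,0.3],[0,0,0.03,0,0,0,0.3],[0,0,0.03,0,0,0,0.3],[0,0,0.015,0,0,0,0.3],[0,0,0.006,0,0,0,0.3]]]' 
python3 -m pendant '[[[0,0,0.002,0,0,0,0.3],[0,0,0.001,0,0,0,0.3],[0,0,0,0,0,0,0.3],[0,0,0,0,0,0,0.3],[0,0,0,0,0,0,0.3]]]'
```

```text
time: 19.98
position: [0.6374, -0.1767, 0.0649]
tool_rot: [0.357, 0.934, 0.0, -0.0]
ft_force: [0.9, 0.3, -0.7]
grip_width: 0.0459
grip_force: 20.0
time: 20.6
position: [0.6376, -0.1769, 0.0629]
tool_rot: [0.357, 0.934, -0.0, 0.0]
ft_force: [-0.3, -0.5, -1.7]
grip_width: 0.0463
grip_force: 20.0
```

```bash
python3 -m pendant '[[[0,0,0.001,0,0,0,0.3],[0,0,0,0,0,0,0.3],[0,0,0,0,0,0,0.6],[0,0,0,0,0,0,0.7],[0,0,0,0,0,0,0.75]]]'
python3 -m pendant '[[[0,0,0,0,0,0,0.75],[0,0,0,0,0,0,0.75],[0,0,-0.02,0,0,0,0.75],[0,0,-0.03,0,0,0,0.75],[0,0,-0.03,0,0,0,0.75]]]'
python3 -m pendant '[[[0,0,-0.03,0,0,0,1],[0,0,0,0,0,0,1],[0,0,0,0,0,0,1],[0,0,0,0,0,0,1],[0,0,0,0,0,0,1]]]'
python3 cf.py .6376 -.1766 .062 .0235 230 w9.npz
python3 go.py .644 .1855 .17
```

```text
time: 21.22
position: [0.6376, -0.1769, 0.0616]
tool_rot: [0.357, 0.934, -0.0, 0.0]
ft_force: [-0.7, -0.5, 1.1]
grip_width: 0.062
grip_force: 0.0
time: 21.85
position: [0.6378, -0.177, 0.1437]
tool_rot: [0.357, 0.934, -0.0, 0.001]
ft_force: [-0.2, 0.1, 0.2]
grip_width: 0.065
grip_force: 0.0
time: 22.48
position: [0.6369, -0.1766, 0.1703]
tool_rot: [0.357, 0.934, 0.0, -0.001]
ft_force: [-0.2, -0.1, 0.6]
grip_width: 0.0868
grip_force: 0.0
wrist score 6.54 arc 0.56 x 0.6466 y -0.1826 at guess 3.63
top score 2.02 arc 1.00 x 0.6496 y -0.1886 at guess 1.16
t 22.52 pos [ 0.6371 -0.1767  0.1705] yaw 48.12 q6 -1.28 w 0.0869 F 0.0 [-0.1  0.5 -0.4]
tool shift mm [236.6 274.3   0.8] norm 0.3622
tilt corr [-0.03 -0.11 -0.  ]
```

```bash
python3 - <<'E'
from h import *
for f,P,z in(("w9.npz",(.6376,-.1766),.062),("w6.npz",(.643,.1855),.047)):
    c=dict(np.load(f));g=cv2.cvtColor(c["img"],cv2.COLOR_RGB2GRAY)
    u,v=proj(c,[*P,z])[0].astype(int);print("expect",u,v)
    r=34;k=cv2.resize(g[v-r:v+r,u-r:u+r],None,fx=4,fy=4,interpolation=cv2.INTER_CUBIC)
    for th in(45,60):
        cs,_=cv2.findContours((k<th).astype(np.uint8),0,1)
        for q in sorted(cs,key=cv2.contourArea)[-2:]:
            if len(q)>20:
                e=cv2.fitEllipse(q);p=(u-r+e[0][0]/4,v-r+e[0][1]/4);print(f,th,np.round(p,1),np.round(np.array(e[1])/4,1),topray(c,p,z).round(4))
    d=g[v-30:v+31:3,u-40:u+41:4];print(d)
E
```

```text
expect 281 213
w9.npz 45 [281.  214.2] [42.7 44.9] [ 0.6378 -0.1774]
w9.npz 60 [280.9 214.3] [43.8 46.5] [ 0.6378 -0.1774]
[[ 73  82  89  89  90  92  92  90  89  89  89  91  92  91  93  93  92  90
   94 119  89]
 [ 73  83  90  89  89  90  91  88  68  63  64  66  77  88  91  91  93  91
   92 139  91]
 [ 72  74  90  90  90  89  77  66  83  86  88  87  80  69  87  90  90  93
   92 129  91]
 [ 71  72  87  90  90  84  76  87  75  61  51  62  83  87  72  87  91  89
   92 113  99]
 [ 72  72  74  89  88  71  86  57  18  13  12  13  21  64  90  78  90  91
   90 112 112]
 [ 72  72  73  89  73  88  54  12  15  44  47  39  13  15  68  90  86  90
   90  91 101]
 [ 72  72  71  82  80  74  15  25  73  88  89  89  71  16  19  86  81  86
   88  88  94]
 [ 74  71  72  71  86  38  13  74  89  88  89  83  85  59  13  59  85  70
   72  73 123]
 [ 74  73  73  71  85  17  34  88  87  89  88  89  78  86  23  25  75  69
   69  73 103]
 [ 75  75  73  72  66  11  55  79  73  74  73  75  73  80  38  16  72  73
   81 118 126]
 [ 73  75  75  73  61  10  53  66  72  72  72  72  72  69  40   9  67 108
  121 110 112
[... 2285 characters left out ...]
9  79  43  10  65  79  62  62  62  62  65  82  42  11  69  79
   94 106  36]
 [ 14  17  31  79  71  13  31  80  77  65  64  66  80  71  15  20  79  78
   89  84  24]
 [ 15  16  16  71  79  35  13  39  80  81  79  81  75  25  12  56  82  97
  107  41  27]
 [ 16  14  13  27  74  73  19  11  31  53  64  45  24  13  44  95  87 100
  127  27  27]
 [ 16  14  14  17  49  81  69  28  12  13  15  13  15  44  96 131 109  40
   34  26  26]
 [ 15  15  15  15  18  47  77  75  53  45  37  51  80  98 113 201 133  33
   27  26  27]
 [ 25  23  17  15  14  15  44  76  80  94  98 102 108 146 143 104  31  27
   27  28  27]
 [ 57  28  26  16  15  16  24  32  45 103  82 105 110  98  43  27  26  26
   27  27  41]]
```

The bearing measures at (0.6378,-0.1774), within 2 mm of the pan centre. On to the gear.

```bash
for i in 1 2; do python3 -m pendant '[[[0.0237,0.0275,0,0,0,0,1],[0.0237,0.0275,0,0,0,0,1],[0.0237,0.0275,0,0,0,0,1],[0.0237,0.0275,0,0,0,0,1],[0.0237,0.0275,0,0,0,0,1]]]' >/dev/null; done
python3 -m pendant '[[[0,0,0,0,0,0,1],[0,0,0.02,0,0,0,1],[0,0,0.02,0,0,0,1],[0,0,0,0,0,0,1],[0,0,0,0,0,0,1]]]'
python3 cf.py .6445 .1865 .033 .0285 400 w10.npz
python3 - <<'E'
from h import *
c=dict(np.load("w10.npz"));g=cv2.cvtColor(c["img"],cv2.COLOR_RGB2GRAY)
def fe(m,off,n,z):
    cs,_=cv2.findContours(m.astype(np.uint8),0,1);q=max(cs,key=cv2.contourArea);e=cv2.fitEllipse(cv2.convexHull(q));p=np.array(e[0])/4+off;print(n,p.round(1),np.round(np.array(e[1])/4,1),topray(c,p,z).round(4))
for z,n,r,inv in((.018,"flange blob",46,0),(.033,"bore",16,1)):
    u,v=proj(c,[.6445,.1865,z])[0].astype(int)
    k=cv2.resize(g[v-r:v+r,u-r:u+r],None,fx=4,fy=4,interpolation=cv2.INTER_CUBIC)
    fe((k<45) if inv else (k>50),(u-r,v-r),n,z)
E
python3 go.py .6445 .1865 .032
```

```text
time: 24.4
position: [0.6451, 0.1854, 0.1319]
tool_rot: [0.358, 0.934, 0.0, 0.0]
ft_force: [0.2, 0.8, 1.1]
grip_width: 0.0871
grip_force: 0.0
wrist score 7.70 arc 1.00 x 0.6455 y 0.1845 at guess 7.23
top score 7.16 arc 1.00 x 0.6375 y 0.1775 at guess 6.24
flange blob [282.5 209.5] [79.7 80. ] [0.6451 0.1873]
bore [282.7 214.5] [16.7 26.9] [0.6456 0.1871]
t 24.45 pos [0.6454 0.1856 0.1324] yaw 48.09 q6 -0.73 w 0.0873 F 0.0 [-0.2  0.3 -0.5]
tool shift mm [  1.4  -0.  100.4] norm 0.1004
tilt corr [ 0.06  0.07 -0.  ]
```

```bash
python3 -m pendant '[[[0.001,0,0.03,0,0,0,1],[0,0,0.03,0,0,0,1],[0,0,0.025,0,0,0,1],[0,0,0.01,0,0,0,1],[0,0,0.005,0,0,0,1]]]' 20
python3 -m pendant '[[[0,0,0,0,0,0,0.85],[0,0,0,0,0,0,0.75],[0,0,0,0,0,0,0.65],[0,0,0,0,0,0,0.55],[0,0,0,0,0,0,0.4]]]' 20
python3 -m pendant '[[[0,0,0,0,0,0,0.4],[0,0,0,0,0,0,0.4],[0,0,0,0,0,0,0.4],[0,0,0,0,0,0,0.4],[0,0,0,0,0,0,0.4]]]'
```

```text
time: 25.08
position: [0.6445, 0.1868, 0.0319]
tool_rot: [0.357, 0.934, 0.0, 0.0]
ft_force: [-0.6, 0.6, 1.1]
grip_width: 0.0872
grip_force: 0.0
time: 25.7
position: [0.644, 0.1867, 0.0321]
tool_rot: [0.357, 0.934, 0.0, 0.0]
ft_force: [-1.5, -0.8, 3.4]
grip_width: 0.0561
grip_force: 20.0
time: 26.32
position: [0.644, 0.1867, 0.032]
tool_rot: [0.357, 0.934, 0.0, 0.0]
ft_force: [-1.1, -0.4, 6.3]
grip_width: 0.0567
grip_force: 20.0
```

```bash
python3 -m pendant '[[[0,0,-0.003,0,0,0,0.4],[0,0,-0.005,0,0,0,0.4],[0,0,-0.01,0,0,0,0.4],[0,0,-0.02,0,0,0,0.4],[0,0,-0.02,0,0,0,0.4]]]'
python3 -m pendant '[[[0,0,-0.03,0,0,0,0.4],[0,0,-0.03,0,0,0,0.4],[0,0,-0.02,0,0,0,0.4],[0,0,0,0,0,0,0.4],[0,0,0,0,0,0,0.4]]]'
python3 - <<'E'
from h import *;from rig import *
o=get_obs();c=wpose(camera("wrist"),o);np.savez("w11.npz",**c)
cv2.imwrite("pics/gear.png",c["img"][60:400,80:500,::-1])
E
python3 go.py .4509 -.0094 .17
```

```text
time: 26.95
position: [0.6443, 0.1869, 0.0913]
tool_rot: [0.357, 0.934, 0.0, 0.001]
ft_force: [0.3, -0.4, -2.2]
grip_width: 0.0562
grip_force: 20.0
time: 27.58
position: [0.6433, 0.1867, 0.1695]
tool_rot: [0.357, 0.934, -0.0, -0.0]
ft_force: [0.1, -0.4, -2.5]
grip_width: 0.0564
grip_force: 20.0
t 27.62 pos [0.643  0.1867 0.1688] yaw 48.13 q6 -0.72 w 0.0564 F 20.0 [ 0.2  0.5 -2.5]
tool shift mm [  12.1 -274.2   -0.8] norm 0.2745
tilt corr [-0.09 -0.08 -0.  ]
```

View pics/gear.png

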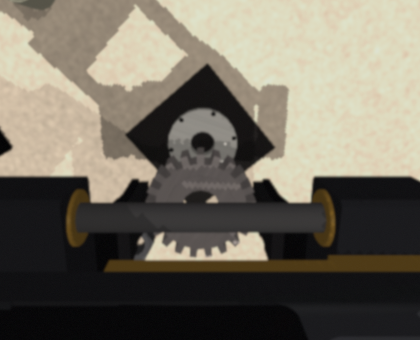

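The gear is held level at about (203,190), and the flange stays on the mat at (203,138). Moving to the stage.

```bash
for i in 1 2; do python3 -m pendant '[[[0.0012,-0.0274,0,0,0,0,0.4],[0.0012,-0.0274,0,0,0,0,0.4],[0.0012,-0.0274,0,0,0,0,0.4],[0.0012,-0.0274,0,0,0,0,0.4],[0.0012,-0.0274,0,0,0,0,0.4]]]' >/dev/null; done
python3 -m pendant '[[[0,0,0,0,0,0,0.4],[0,0,0,0,0,0,0.4],[0,0,0,0,0,0,0.4],[0,0,0,0,0,0,0.4],[0,0,0,0,0,0,0.4]]]'
python3 cf.py .4509 -.0094 .04 .038 200 w12.npz
python3 - <<'E'
from h import *
c=dict(np.load("top0.npz"));h=cv2.cvtColor(c["img"],cv2.COLOR_RGB2HSV)
m=((h[...,0]>45)&(h[...,0]<95)&(h[...,1]>60)).astype(np.uint8);m[:200]=0;m[300:]=0;m[:,:250]=0;m[:,330:]=0
q=max(cv2.findContours(m,0,1)[0],key=cv2.contourArea);e=cv2.fitEllipse(q);print(e,topray(c,np.array(e[0]),.04))
E
python3 go.py .4509 -.0094 .055
```

```text
time: 29.5
position: [0.4523, -0.0089, 0.1695]
tool_rot: [0.357, 0.934, 0.0, 0.0]
ft_force: [0.1, 0.1, -2.4]
grip_width: 0.0563
grip_force: 20.0
wrist score 10.18 arc 0.46 x 0.4509 y -0.0074 at guess 9.49
top score 9.05 arc 1.00 x 0.4519 y -0.0084 at guess 8.86
((288.3145751953125, 248.2966766357422), (31.75090217590332, 31.98185157775879), 98.22596740722656) [ 0.45187518 -0.00876822]
t 29.55 pos [ 0.4522 -0.009   0.1695] yaw 48.15 q6 -1.11 w 0.0562 F 20.0 [ 0.7 -0.7 -3.2]
tool shift mm [  0.7  -1.2 114.5] norm 0.1145
tilt corr [0.01 0.01 0.  ]
```

```bash
python3 -m pendant '[[[0.001,0,0.03,0,0,0,0.4],[0,0,0.03,0,0,0,0.4],[0,0,0.03,0,0,0,0.4],[0,0,0.015,0,0,0,0.4],[0,0,0.006,0,0,0,0.4]]]' 
python3 -m pendant '[[[0,0,0.0025,0,0,0,0.4],[0,0,0.001,0,0,0,0.4],[0,0,0,0,0,0,0.4],[0,0,0,0,0,0,0.4],[0,0,0,0,0,0,0.4]]]'
python3 -m pendant '[[[0,0,0.001,0,0,0,0.4],[0,0,0,0,0,0,0.4],[0,0,0,0,0,0,0.7],[0,0,0,0,0,0,0.8],[0,0,0,0,0,0,0.85]]]'
python3 -m pendant '[[[0,0,0,0,0,0,0.85],[0,0,0,0,0,0,0.85],[0,0,-0.02,0,0,0,0.85],[0,0,-0.03,0,0,0,0.85],[0,0,-0.03,0,0,0,0.85]]]'
python3 -m pendant '[[[0,0,-0.03,0,0,0,1],[0,0,0,0,0,0,1],[0,0,0,0,0,0,1],[0,0,0,0,0,0,1],[0,0,0,0,0,0,1]]]'
python3 - <<'E'
from h import *;from rig import *
o=get_obs();c=wpose(camera("wrist"),o);np.savez("w13.npz",**c)
h=cv2.cvtColor(c["img"],cv2.COLOR_RGB2HSV)
u,v=proj(c,[.4515,-.008,.055])[0].astype(int);print(u,v,proj(c,[.4515,-.008,.055+0])[0])
m=((h[...,1]<50)&(h[...,2]>40)).astype(np.uint8)  # grey steel
M=np.zeros_like(m);cv2.circle(M,(int(u),int(v)),45,1,-1)
m=cv2.morphologyEx(m&M,cv2.MORPH_OPEN,np.ones((3,3)))
q=max(cv2.findContours(m,0,1)[0],key=cv2.contourArea);e=cv2.fitEllipse(cv2.convexHull(q));print("gear",np.round(e[0],1),np.round(e[1],1),topray(c,np.array(e[0]),.055))
g=cv2.cvtColor(c["img"],cv2.COLOR_RGB2GRAY)
E
python3 go.py .645 .187 .17
```

```text
time: 30.18
position: [0.4512, -0.0085, 0.0577]
tool_rot: [0.357, 0.934, -0.0, -0.001]
ft_force: [-0.3, 0.3, -3.0]
grip_width: 0.0563
grip_force: 20.0
time: 30.8
position: [0.4514, -0.0086, 0.0553]
tool_rot: [0.357, 0.934, 0.0, 0.0]
ft_force: [-0.4, -0.8, -3.2]
grip_width: 0.0565
grip_force: 20.0
time: 31.42
position: [0.4514, -0.0086, 0.0542]
tool_rot: [0.357, 0.934, 0.0, 0.0]
ft_force: [0.7, -0.1, 0.4]
grip_width: 0.0708
grip_force: 0.0
time: 32.05
position: [0.451, -0.0085, 0.1347]
tool_rot: [0.357, 0.934, -0.0, -0.0]
ft_force: [1.1, 0.6, 0.3]
grip_width: 0.0739
grip_force: 0.0
time: 32.67
position: [0.4507, -0.0084, 0.1632]
tool_rot: [0.357, 0.934, -0.0, -0.001]
ft_force: [0.6, 0.1, 0.2]
grip_width: 0.087
grip_force: 0.0
281 213 [281.95045827 213.14940484]
gear [280.6 213.3] [67.  67.5] [ 0.45085392 -0.00893118]
t 32.73 pos [ 0.4509 -0.0085  0.1633] yaw 48.12 q6 -1.11 w 0.087 F 0.0 [-0.   0.6 -0.4]
tool shift mm [-14.  275.1  -7. ] norm 0.2756
tilt corr [-0.05 -0.09  0.  ]
```

The gear is down at (0.4509,-0.0089), as planned. Now the flange.

```bash
for i in 1 2; do python3 -m pendant '[[[-0.0014,0.0275,0,0,0,0,1],[-0.0014,0.0275,0,0,0,0,1],[-0.0014,0.0275,0,0,0,0,1],[-0.0014,0.0275,0,0,0,0,1],[-0.0014,0.0275,0,0,0,0,1]]]' >/dev/null; done
python3 -m pendant '[[[0,0,0,0,0,0,1],[0,0,0.02,0,0,0,1],[0,0,0.02,0,0,0,1],[0,0,0,0,0,0,1],[0,0,0,0,0,0,1]]]'
python3 - <<'E'
from h import *;from rig import *
o=get_obs();c=wpose(camera("wrist"),o);np.savez("w14.npz",**c)
g=cv2.cvtColor(c["img"],cv2.COLOR_RGB2GRAY)
u,v=proj(c,[.645,.187,.018])[0].astype(int);r=46
k=cv2.resize(g[v-r:v+r,u-r:u+r],None,fx=4,fy=4,interpolation=cv2.INTER_CUBIC)
q=max(cv2.findContours((k>50).astype(np.uint8),0,1)[0],key=cv2.contourArea);e=cv2.fitEllipse(cv2.convexHull(q));p=np.array(e[0])/4+[u-r,v-r]
print(p,np.array(e[1])/4,topray(c,p,.018))
E
python3 go.py .645 .187 .018
```

```text
time: 34.6
position: [0.6452, 0.1864, 0.1244]
tool_rot: [0.358, 0.934, -0.0, 0.0]
ft_force: [-0.3, 0.3, -0.3]
grip_width: 0.0869
grip_force: 0.0
[281.71644974 212.19867706] [81.46092224 82.03752136] [0.64510468 0.1874458 ]
t 34.65 pos [0.6456 0.1865 0.1249] yaw 48.11 q6 -0.72 w 0.0873 F 0.0 [-0.9 -0.1  0.1]
tool shift mm [ 8.000e-01 -1.000e-01  1.069e+02] norm 0.1069
tilt corr [0.04 0.05 0.  ]
```

```bash
python3 -m pendant '[[[0.001,0,0.03,0,0,0,1],[0,0,0.03,0,0,0,1],[0,0,0.025,0,0,0,1],[0,0,0.012,0,0,0,1],[0,0,0.0055,0,0,0,1]]]' 25
python3 -m pendant '[[[0,0,0.003,0,0,0,1],[0,0,0.001,0,0,0,1],[0,0,0,0,0,0,0.8],[0,0,0,0,0,0,0.7],[0,0,0,0,0,0,0.6]]]' 25
python3 -m pendant '[[[0,0,0,0,0,0,0.55],[0,0,0,0,0,0,0.55],[0,0,0,0,0,0,0.55],[0,0,0,0,0,0,0.55],[0,0,0,0,0,0,0.55]]]'
```

```text
time: 35.28
position: [0.6449, 0.1875, 0.0217]
tool_rot: [0.357, 0.934, 0.0, 0.0]
ft_force: [-0.8, 0.5, 0.1]
grip_width: 0.0869
grip_force: 0.0
time: 35.9
position: [0.6447, 0.1876, 0.0179]
tool_rot: [0.357, 0.934, 0.0, 0.0]
ft_force: [0.1, 0.2, 0.6]
grip_width: 0.0675
grip_force: 25.0
time: 36.52
position: [0.6447, 0.1876, 0.0178]
tool_rot: [0.357, 0.934, 0.0, 0.0]
ft_force: [-0.3, -0.2, 3.9]
grip_width: 0.0673
grip_force: 25.0
```

```bash
python3 -m pendant '[[[0,0,-0.003,0,0,0,0.55],[0,0,-0.01,0,0,0,0.55],[0,0,-0.03,0,0,0,0.55],[0,0,-0.03,0,0,0,0.55],[0,0,-0.03,0,0,0,0.55]]]'
python3 -m pendant '[[[0,0,-0.03,0,0,0,0.55],[0,0,-0.03,0,0,0,0.55],[0,0,-0.02,0,0,0,0.55],[0,0,0,0,0,0,0.55],[0,0,0,0,0,0,0.55]]]'
python3 go.py .4215 .329 .2
```

```text
time: 37.15
position: [0.6443, 0.1875, 0.1216]
tool_rot: [0.357, 0.934, -0.0, -0.0]
ft_force: [0.8, -1.2, -1.3]
grip_width: 0.0671
grip_force: 25.0
time: 37.78
position: [0.6437, 0.1874, 0.1996]
tool_rot: [0.357, 0.934, -0.0, -0.001]
ft_force: [-0.4, -0.4, -1.9]
grip_width: 0.0672
grip_force: 25.0
t 37.77 pos [0.6437 0.1874 0.1996] yaw 48.13 q6 -0.72 w 0.0672 F 25.0 [-0.4 -0.4 -1.9]
tool shift mm [260.  -42.9   0. ] norm 0.2635
tilt corr [-0.09 -0.07  0.  ]
```

```bash
python3 -m pendant '[[[0.034,-0.0086,0,0,0,0,0.55],[0.034,-0.0086,0,0,0,0,0.55],[0.034,-0.0086,0,0,0,0,0.55],[0.034,-0.0086,0,0,0,0,0.55],[0.034,-0.0086,0,0,0,0,0.55]]]' >/dev/null
python3 -m pendant '[[[0,0,0,0,0,0,0.55],[0,0,0,0,0,0,0.55],[0,0,0,0,0,0,0.55],[0,0,0,0,0,0,0.55],[0,0,0,0,0,0,0.55]]]'
cat > gr.py <<'E'
from h import *;from rig import *
from scipy.optimize import differential_evolution as de
o=get_obs();W=wpose(camera("wrist"),o)
def fit(c,n,vm):
    L=cv2.GaussianBlur(cv2.cvtColor(c["img"],cv2.COLOR_RGB2GRAY),(0,0),1).astype(np.float32)
    def pts(p,s):
        a,b=.075+s,.0575+s;t=np.linspace(-.95,.95,25);o1=0*t+1
        P=np.vstack([np.c_[a*t,b*o1],np.c_[a*t,-b*o1],np.c_[a*o1,b*t],np.c_[-a*o1,b*t]])
        C,S=np.cos(p[2]),np.sin(p[2]);return np.c_[p[0]+C*P[:,0]-S*P[:,1],p[1]+S*P[:,0]+C*P[:,1],0*P[:,0]+.03]
    def sc(p):
        i,e=(proj(c,pts(p,s)).astype(np.float32) for s in(-.004,.004))
        m=(e[:,1]<vm)&(e[:,1]>2)&(e[:,0]>2)&(e[:,0]<557)
        if m.sum()<35:return 0
        f=lambda q:cv2.remap(L,q[:,:1],q[:,1:],1)[:,0]
        return -np.clip(f(e)-f(i),0,60)[m].mean()
    r=de(sc,[(.405,.44),(.31,.35),(-np.pi/2,np.pi/2)],seed=0,popsize=30);print(n,r.x.round(4),r.fun)
fit(W,"wrist",215);fit(dict(np.load("top0.npz")),"top",420)
E
python3 gr.py; python3 go.py .4215 .329 .2
```

```text
time: 39.02
position: [0.4897, 0.2687, 0.2005]
tool_rot: [0.358, 0.934, 0.0, 0.0]
ft_force: [0.6, -1.3, -0.9]
grip_width: 0.067
grip_force: 25.0
wrist [ 0.4206  0.3309 -0.2761] -59.178340911865234
top [ 0.4227  0.3257 -0.2817] -56.547576904296875
t 39.08 pos [0.4896 0.2687 0.2004] yaw 48.09 q6 -0.54 w 0.0672 F 25.0 [ 0.5 -0.3 -0.8]
tool shift mm [90.9 -0.6  0.4] norm 0.0909
tilt corr [-0. -0.  0.]
```

```bash
python3 -m pendant '[[[0.03,0,0,0,0,0,0.55],[0.03,0,0,0,0,0,0.55],[0.0309,-0.0006,0,0,0,0,0.55],[0,0,0.03,0,0,0,0.55],[0,0,0.03,0,0,0,0.55]]]' >/dev/null
python3 -m pendant '[[[0,0,0.03,0,0,0,0.55],[0,0,0.03,0,0,0,0.55],[0,0,0.02,0,0,0,0.55],[0,0,0.008,0,0,0,0.55],[0,0,0.004,0,0,0,0.55]]]'
python3 -m pendant '[[[0,0,0.0025,0,0,0,0.55],[0,0,0.0005,0,0,0,0.55],[0,0,0,0,0,0,0.55],[0,0,0,0,0,0,0.55],[0,0,0,0,0,0,0.55]]]'
```

```text
time: 40.33
position: [0.4215, 0.3293, 0.0485]
tool_rot: [0.357, 0.934, 0.0, 0.0]
ft_force: [-0.6, -0.5, -1.1]
grip_width: 0.0675
grip_force: 25.0
time: 40.95
position: [0.4213, 0.3293, 0.0457]
tool_rot: [0.357, 0.934, 0.0, 0.0]
ft_force: [-0.5, -0.2, -2.4]
grip_width: 0.0673
grip_force: 25.0
```

```bash
python3 -m pendant '[[[0,0,0.0013,0,0,0,0.55],[0,0,0,0,0,0,0.55],[0,0,0,0,0,0,0.85],[0,0,0,0,0,0,0.95],[0,0,0,0,0,0,1]]]'
python3 -m pendant '[[[0,0,0,0,0,0,1],[0,0,0,0,0,0,1],[0,0,-0.02,0,0,0,1],[0,0,-0.03,0,0,0,1],[0,0,-0.03,0,0,0,1]]]'
python3 -m pendant '[[[0,0,-0.04,0,0,0,1],[0,0,0,0,0,0,1],[0,0,0,0,0,0,1],[0,0,0,0,0,0,1],[0,0,0,0,0,0,1]]]'
python3 - <<'E'
from h import *;from rig import *
o=get_obs();c=wpose(camera("wrist"),o)
g=cv2.cvtColor(c["img"],cv2.COLOR_RGB2GRAY)
u,v=proj(c,[.4215,.329,.044])[0].astype(int);r=50
for th in (75,100,125):
    m=(g>th).astype(np.uint8);M=np.zeros_like(m);cv2.circle(M,(int(u),int(v)),48,1,-1);m&=M
    q=max(cv2.findContours(m,0,1)[0],key=cv2.contourArea);e=cv2.fitEllipse(cv2.convexHull(q));p=np.array(e[0])
    print(th,p,np.array(e[1]),topray(c,p,.044))
# others unchanged since placement? (side view, static parts)
s=camera("side")["img"];t=camera("top")["img"];s0=np.load("side0.npz")["img"]
for n,P in(("nut",(.4267,-.3328,.019)),("bearing",(.6378,-.1774,.062)),("gear",(.4512,-.0087,.055)),("lens",(.4415,-.1613,.06))):
    a,b=proj(dict(np.load("side0.npz")),P)[0].astype(int)
    print(n,(a,b),"change",np.abs(s[b-12:b+12,a-12:a+12].astype(int)-s0[b-12:b+12,a-12:a+12]).mean().round(1))
E
```

```text
time: 41.58
position: [0.4213, 0.3293, 0.0444]
tool_rot: [0.357, 0.934, 0.0, 0.0]
ft_force: [0.2, -0.0, 0.3]
grip_width: 0.0837
grip_force: 0.0
time: 42.2
position: [0.4209, 0.3291, 0.1249]
tool_rot: [0.357, 0.934, -0.0, -0.0]
ft_force: [1.4, 0.4, 1.0]
grip_width: 0.0868
grip_force: 0.0
time: 42.82
position: [0.4206, 0.3289, 0.1631]
tool_rot: [0.357, 0.934, -0.001, -0.001]
ft_force: [-0.3, 0.4, -1.0]
grip_width: 0.0866
grip_force: 0.0
75 [284.83209229 213.82643127] [84.66436768 94.01707458] [0.42561981 0.32874054]
100 [282.24053955 209.97688293] [73.32203674 76.6476593 ] [0.42148838 0.32937316]
125 [281.65542603 196.17633057] [40.40138245 72.14818573] [0.41193954 0.33724311]
nut (np.int64(318), np.int64(154)) change 40.8
bearing (np.int64(235), np.int64(165)) change 34.1
gear (np.int64(313), np.int64(209)) change 56.5
lens (np.int64(315), np.int64(171)) change 31.0
```

```bash
python3 - <<'E'
from h import *;from rig import *
t=cv2.cvtColor(camera("top")["img"],cv2.COLOR_RGB2GRAY);t0=cv2.cvtColor(np.load("top0.npz")["img"],cv2.COLOR_RGB2GRAY)
for n,(u,v) in(("lens",(354,254)),("pot",(214,253))):
    T=t0[v-13:v+13,u-13:u+13];R=cv2.matchTemplate(t[v-25:v+25,u-25:u+25],T,cv2.TM_CCOEFF_NORMED);_,m,_,l=cv2.minMaxLoc(R);print(n,round(m,3),"shift px",l[0]-12,l[1]-12)
E
```

```text
lens 1.0 shift px 0 0
pot 0.964 shift px 0 0
```

The lens hasn't moved, so I'm handing in.

```bash
python3 -c "
from rig import *
print(hand_in())"
```

```text
the job is handed in; nothing more can be done
None
```

The job is handed in, with no verdict returned: by my last measurements the nut, bearing, gear and flange each lie within about 2 mm of target in the dish, on the pan, on the stage insert and on the granite, the lens hasn't moved, and the arm finished at about 43 s of the 125 s limit.

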